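Change over a bench gas manifold with an interlocked isolator and selector

ROBOT

A 7-joint arm with a two-finger parallel gripper is mounted at the origin on the work surface. World frame = base frame: x ahead of the robot, y to its left, z up, the work surface at z = 0. Lengths are in m, angles in rad, forces in N, time in s.
With the tool pointing down it reaches from about 0.425 to 0.875 m from the base axis. Payload 4.7 kg.
Tool frame: the origin (TCP) lies on the centre line of the jaws, within the pads' length; the fingertips stand 22 mm ahead of it and the grasp point (between the pads) lies 3 mm ahead of it; y points along the fingers, z is the direction in which the jaws open and shut, and the axes are right-handed (so a half turn about y gives the same grasp; the last joint's range is limited). The gripper opens to 85 mm and grips with 20 to 120 N. Pads are 22 mm wide; open, the fingers measure 114 mm over their backs; the gripper's body (76 mm by 85 mm) begins 54 mm behind the grasp point. The pads swing forward as they close: fully open they stand 13 mm farther back than shut.
Start: joints at [-1.321, 0.321, -0.07, 1.45, 0.023, 1.371, -0.057], TCP at [0.152, 0.632, 0.253] pointing down, gripper open.
Joint ranges: [-2.86, 2.86], [-0.3, 2.09], [-1.38, 1.24], [0.06, 2.45], [-1.56, 4.7], [0.09, 2.05], [-2.69, 2.69]. Speed limits (rad/s): [2.57, 2.57, 3.14, 3.14, 3.14, 3.14, 3.14].

INTERFACE

Orientations are given as [roll, pitch, yaw] about the fixed x, y, z axes, in that order (R = Rz(yaw) Ry(pitch) Rx(roll)).
In Python, from station import * gives the robot as it stands.
- The arm moves only by the tool arm_command, never from a script. Its argument "steps" is a list of rows, each a list of 2 entries, a list of its own where there are three numbers: the shift along the tool's x, y, z in units of 20 mm (1.0 is 20 mm), then the turn about the tool's y in units of 90 degrees (1.0 is 90 degrees). In form: [[[x, y, z], turn], ...]. A call has 1 to 10 rows; each row shifts and turns the pose as measured when the row begins, along the tool's axes as they then stand; what a row does not reach is not made up. A row lasts 1/8 s, in which the tool goes at most 62.5 mm and 10.7 degrees, less where a joint would pass 70% of its speed; a pose out of reach is approached as far as the arm can. A call with a number of a shift or a turn outside -1 to 1 is refused whole. A call with a gripper value outside its range is refused whole. "claw" is the opening, from -1 (shut) to 1 (fully open), set as the call begins (left out, the last holds). The fingers move at their own pace and stop on an object; the grip force is fixed at half the most. Time passes only in rows, so rows that do not move let the fingers close. It gives the time, the measured TCP pose, the force and the opening at its end, in the units of the state.
- state(): the state, without advancing time (a new reading comes with each control period).
- grab_frame(name): name is "side" or "top" or "wrist"; returns a dict with "image" (420x560x3 uint8, blue, green, red), "fx", "fy", "cx", "cy" (pixels), "extrinsics" (4x4, takes a point from world to camera coordinates); the wrist camera has in their place "hand_eye" (4x4, takes a point from camera to tool coordinates, whose origin is the TCP and whose axes are the tool frame's). Camera axes: x right, y up, looking along -z (the intrinsics and any distortion apply to the point x, -y, -z); pixel columns grow to the right and rows downward; lengths in m; the calibration is good to about 2 mm. A picture is of the moment at which its call begins: read the wrist's pose just before it. There is no depth.
- close_job(): hands the job in, once; it reports no verdict.
Trained networks look in a picture, given as the dict that the camera call returned (one of the last four; its "shot" number tells which), for a name from the list of things; names that differ only in an ending like _2 or _b are one class to them, and where a whole thing is asked for, a point or a joint stands for the part that bears it (a point fixed in the world has none). Each returns a list of dicts, best first, with "p" (0 to 1); they miss things now and then, are a little off and sometimes report something else, mostly with a low value. They report only what shows in the picture. A call takes as long as a camera call.
- search_frame(picture, target): "extent" ([centre column, centre row, width, height] in pixels, round what is visible of it).
The state is a dict: "t": time; "qpos": joint angles; "dq": joint speeds; "tau": joint torques, N m; "ee_pos": TCP position; "ee_rot": TCP orientation; "wrist_force": force on the tool from outside, world axes, zero at the start; "wrist_torque": the same for the moment, N m; "finger_gap": opening from 0.0 (shut) to 1.0 (fully open).
Only numpy, scipy, OpenCV 4.12 (cv2) and the standard library are available. Lean on these libraries where they do the work, as an engineer would, in place of code of your own. Each camera call takes 0.05 s, during which the arm holds its last target.

TASK

Change the gas manifold over: swing the isolator handle clockwise until you feel it come fully home, which draws the interlock bolt out of the selector's fork, then swing the freed selector handle anticlockwise across to its stop. Force neither handle, neither against the interlock nor against the end of its travel; do not swing the isolator back, let go of both handles, and leave everything else on the bench where it is.

Things in the scene. Friction and masses are not known exactly. Their poses are not given: they have to be found in the camera images.
- manifold: Flat dark-steel baseplate of the manifold, 240 (its x) x 320 (its y) x 12 mm, screwed to the bench. Origin: centre of the underside; at yaw 0 its x points away from the robot, y to the left. It carries two crank handles, an interlock bolt between them, and at the far edge a round gauge (54 mm across, 43 mm high) and three hose blocks (40 mm high).
- iso (a joint): Isolator angle, rad; grows clockwise seen from above. It starts near 0 to 0.15. It turns against light friction (about 1.6 N at the grip), about 5 N once it pushes the bolt, and comes home, a firm wall felt as a steep rise in force, somewhere between 0.70 and 1.45 rad. It stays where it is left.
- iso_pivot (a point): Isolator's vertical turning axis (the left one, larger plate y), point 75 mm above the bench.
- iso_grip (a point): Isolator's grip: upright black round post, 16 mm diameter, 45 mm tall (50 to 95 mm above the bench), on the end of a steel bar 16 mm wide whose top is 52 mm above the bench. The point is on the post's axis, 75 mm above the bench, 75 mm from the turning axis. At joint 0 it lies in direction +110 degrees (anticlockwise from the plate's x) from the axis.
- iso_cam: 8 mm steel pin hanging from the isolator's cam arm, 35 mm from the turning axis. Origin: on its axis, 26 mm above the bench. It pushes a screw head on the interlock bolt, a flat bar that slides along the plate's y at plate x = -45 mm to a hard end (home), no spring, 6 N friction; 9 to 14 mm to go at the start. The screw is set anew each time by up to 24 mm, so the home angle must be felt.
- sel (a joint): Selector angle, rad; grows anticlockwise seen from above. 0 at the start, locked; a fixed pin stops it at about 1.2. Friction about 2 N at the grip; it stays where it is left.
- sel_pivot (a point): Selector's vertical turning axis (the right one, smaller plate y), point 75 mm above the bench.
- sel_grip (a point): Selector's grip, a post the same as the isolator's: point on its axis 75 mm above the bench, 75 mm from the turning axis, in direction -80 degrees from the plate's x at joint 0.
- sel_fork: Selector's fork: two steel horns 5 mm thick, 16 mm apart, reaching 38 mm from the selector's axis towards the plate's +y at joint 0, 16 to 28 mm above the bench. Origin: on the turning axis at bench height. The bolt's nose lies between the horns and locks the selector to about 0.1 rad either way; it clears them only in the last 1.6 mm of the bolt's way home.
- jar_mid (a point): Bystander: amber jar, 48 mm across, 62 mm tall, on the bench; centre.
- beaker_mid (a point): Bystander: glass beaker, 66 mm across, 85 mm tall, on the bench; centre.
- tipbox_mid (a point): Bystander: pipette-tip box 82 x 117 x 57 mm, on the bench; centre.
- tuberack_mid (a point): Bystander: white tube rack 70 x 150 x 40 mm, on the bench; centre.
- reagent_mid (a point): Bystander: glass reagent bottle, 60 mm across, 110 mm tall, on the bench; centre.
- wrench_mid (a point): Bystander: small wrench lying on the bench.
- fitting_mid (a point): Bystander: loose brass fitting, 22 mm across, 22 mm tall, standing on the manifold's plate; centre.

How it is judged:
On the way, in this order (a step that is already met when the one before it is completed fails the run):
1. the isolator is swung over while the selector is still unmoved (value of joint iso above 0.65 rad and value of joint sel below 0.2 rad), for 0.1 s.
2. the selector is freed and swung past the bolt (value of joint sel above 0.5 rad), for 0.1 s.
At the end, for the whole second after the job is handed in: The selector is over at its stop (joint above 1.10 of about 1.2 rad), the isolator has not been swung back (joint above 0.65 rad), and both are at rest (value of joint iso above 0.65 rad and value of joint sel above 1.1 rad and velocity of joint iso between -0.05 and 0.05 rad/s and velocity of joint sel between -0.05 and 0.05 rad/s); the robot touches nothing.
It fails at once if the isolator is driven hard on after it has come home (more than 32 N between its cam pin and the screw head, about 16 N at the grip) (contact force between iso_cam and anything else above 32 N).
It fails at once if the selector is forced against the interlock bolt or its stop (more than 35 N on its fork, about 15 N at the grip) (contact force between sel_fork and anything else above 35 N).
It fails at once if a bystander is knocked more than 20 mm out of place (distance of any of jar_mid, beaker_mid, tipbox_mid, tuberack_mid, reagent_mid, wrench_mid, fitting_mid from where it was at the start of the episode above 0.02 m).
It also fails if it takes over 69 s, if anything falls off the work surface, if the arm or the gripper's body presses on something with over 40 N, if the wrist force passes 120 N, or if a joint passes its speed limit or range.

## Working session

There is one attempt and no reset: what is moved stays moved. The work goes in short steps, Python scripts to look and compute and a tool call to move; the robot and the scene stay as the last step left them, time stands still between calls to the robot, and variables do not carry over. Pictures are saved under pics/ and viewed, and the job is handed in when it is done.

Besides the shell and the picture viewer there is one more tool, called after "Request:" as name(argument=value, ...), one argument or row to a line, values as JSON. arm_command: Moves the arm, as the interface text tells. Its arguments: {"type":"object","properties":{"steps":{"type":"array","items":{"type":"array"}},"claw":{"type":"number"}},"required":["steps"]}

```bash
ls; mkdir -p pics; python3 - <<'E'
from station import *
import cv2, numpy as np
s=state(); print({k:np.round(v,4).tolist() for k,v in s.items()})
for n in ["top","side"]:
    f=grab_frame(n); cv2.imwrite(f"pics/{n}0.png",f["image"]); print(n,f["fx"],f["fy"],f["cx"],f["cy"],np.round(f["extrinsics"],4).tolist(),[k for k in f])
    for t in ["iso_grip","sel_grip","iso_pivot","sel_pivot","manifold","fitting_mid","jar_mid","beaker_mid","tipbox_mid","tuberack_mid","reagent_mid","wrench_mid"]:
        r=search_frame(f,t); print(t,[(np.round(d["extent"],1).tolist(),round(d["p"],2)) for d in r[:2]])
E
```

```text
pics
{'t': 0.0, 'qpos': [-1.3209, 0.3218, -0.0701, 1.4517, 0.0226, 1.3708, -0.0569], 'dq': [0.0008, -0.0001, 0.0006, -0.0019, -0.0007, -0.0003, 0.0004], 'tau': [0.0003, -49.3584, -0.3818, -31.4321, 0.0132, 0.0117, -0.0], 'ee_pos': [0.1518, 0.6315, 0.2522], 'ee_rot': [-1.5728, -0.0001, -0.2358], 'wrist_force': [0.6258, 0.1307, -0.063], 'wrist_torque': [-0.027, -0.0237, 0.0072], 'finger_gap': 1.0006}
top 455.78346323264503 455.78346323264503 280.291381046178 207.1905533366537 [[0.0143, -0.9999, 0.0094, 0.0001], [0.9828, 0.0157, 0.1842, -0.5463], [-0.1843, 0.0066, 0.9828, -1.2691], [0.0, 0.0, 0.0, 1.0]] ['image', 'fx', 'fy', 'cx', 'cy', 'extrinsics', 'shot']
iso_grip [([283.4, 223.2, 40.1, 22.2], 0.81), ([307.8, 210.2, 122.1, 107.0], 0.24)]
sel_grip [([346.0, 218.5, 44.0, 25.2], 0.95), ([314.2, 197.8, 5.7, 9.1], 0.23)]
iso_pivot [([309.1, 210.8, 118.9, 109.4], 0.61)]
sel_pivot [([310.6, 212.8, 120.7, 101.3], 0.8), ([345.0, 217.7, 39.4, 21.0], 0.26)]
manifold [([307.7, 211.8, 121.2, 108.9], 0.77), ([376.6, 173.2, 24.2, 28.3], 0.26)]
fitting_mid [([316.2, 197.4, 7.7, 3.9], 0.45)]
jar_mid 
[... 564 characters left out ...]
-0.9331], [0.0, 0.0, 0.0, 1.0]] ['image', 'fx', 'fy', 'cx', 'cy', 'extrinsics', 'shot']
iso_grip [([261.6, 221.8, 34.5, 37.5], 0.61)]
sel_grip [([311.8, 271.9, 44.2, 21.9], 0.64)]
iso_pivot [([297.6, 256.5, 142.5, 116.7], 0.71), ([262.9, 222.2, 35.1, 36.8], 0.58)]
sel_pivot [([295.4, 256.7, 151.9, 124.2], 0.91)]
manifold [([295.3, 253.5, 150.4, 119.4], 0.69)]
fitting_mid [([295.5, 257.1, 152.7, 122.6], 0.24)]
jar_mid [([222.8, 203.9, 18.7, 29.5], 0.87)]
beaker_mid [([246.8, 131.9, 20.7, 29.6], 0.56)]
tipbox_mid [([383.4, 376.1, 73.4, 76.6], 0.78)]
tuberack_mid [([191.9, 155.8, 26.1, 38.7], 0.83)]
reagent_mid [([380.1, 273.7, 25.9, 42.8], 0.74)]
wrench_mid [([257.7, 294.5, 56.4, 50.4], 0.88)]
```

View images.

```bash
python3 - <<'E'
import cv2
a=cv2.imread("pics/top0.png"); b=cv2.imread("pics/side0.png")
cv2.imwrite("pics/top0c.png",cv2.resize(a[140:290,230:400],None,fx=4.5,fy=4,interpolation=cv2.INTER_CUBIC)[:600,:800])
cv2.imwrite("pics/side0c.png",cv2.resize(b[180:330,200:400],None,fx=4,fy=4,interpolation=cv2.INTER_CUBIC))
E
```

```text
(no output)
```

View pics/top0.png

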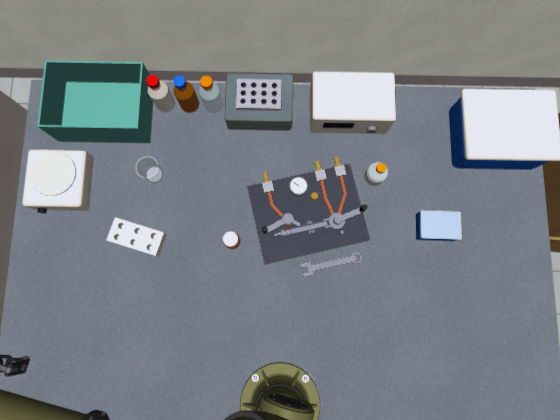

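View pics/top0c.png

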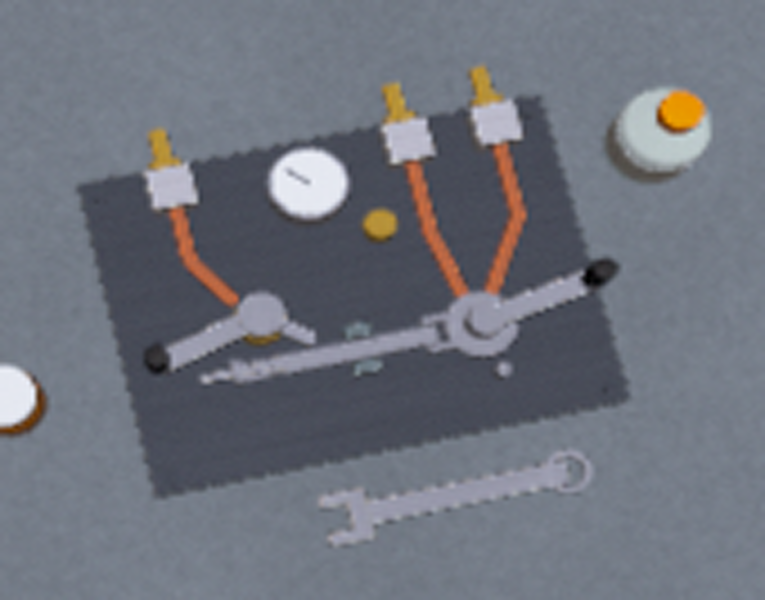

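View pics/side0c.png

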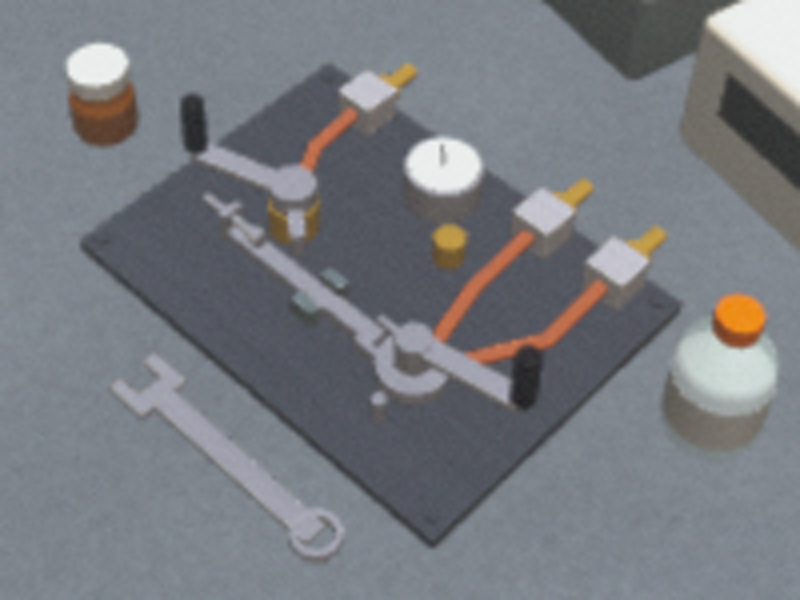

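```bash
cat > h.py <<'E'
import numpy as np, cv2
TOP=dict(f=455.78346,cx=280.29138,cy=207.19055,E=np.array([[0.0143,-0.9999,0.0094,0.0001],[0.9828,0.0157,0.1842,-0.5463],[-0.1843,0.0066,0.9828,-1.2691],[0,0,0,1]]))
SIDE=dict(f=403.70959,cx=273.61354,cy=211.55605,E=np.array([[0.8584,-0.5126,-0.021,-0.4477],[0.3839,0.6145,0.6892,-0.2612],[-0.3403,-0.5997,0.7243,-0.9331],[0,0,0,1]]))
def proj(c,p):
    q=c["E"][:3,:3]@np.asarray(p)+c["E"][:3,3]
    return np.array([c["cx"]+c["f"]*q[0]/-q[2], c["cy"]+c["f"]*-q[1]/-q[2]])
def ray(c,uv):
    d=np.array([(uv[0]-c["cx"])/c["f"],-(uv[1]-c["cy"])/c["f"],-1.0])
    R=c["E"][:3,:3]; return -R.T@c["E"][:3,3], R.T@d
def atz(c,uv,z):
    o,d=ray(c,uv); return o+d*(z-o[2])/d[2]
tc=lambda x,y:(230+x/4.5-.39,140+y/4-.375)
sc=lambda x,y:(200+x/4-.375,180+y/4-.375)
E
python3 - <<'E'
from h import *
np.set_printoptions(precision=4,suppress=True)
for n,fn,cam,C in (("top",tc,TOP,[(80,187),(543,97),(628,400),(155,497)]),("side",sc,SIDE,[(330,66),(680,305),(433,543),(83,242)])):
    P=np.array([atz(cam,fn(*c),0.012) for c in C]); print(n,P[:,:2].tolist())
    print(" sides",[np.linalg.norm(P[i]-P[(i+1)%4]).round(4) for i in range(4)],"ctr",P.mean(0))
    y=(P[0]+P[3]-P[1]-P[2]); print(" yaw",np.degrees(np.arctan2(-y[0],y[1])))
# posts tops (z .095), pivots top
for n,t,s,z in (("isopost",(156,357),(193,100),.095),("selpost",(602,271),(528,352),.095),("isohub",(262,312),(293,180),.055),("selhub",(487,317),(415,337),.055),("fitting",(381,224),(450,236),.034),("jar",(10,396),(98,66),.062),("reag",(683,111),(740,310),.11)):
    print(n,z,atz(TOP,tc(*t),z)[:2],atz(SIDE,sc(*s),z)[:2])
E
```

```text
top [[0.6155889115300982, 0.10788943124207734], [0.6909440464516075, -0.20282508951953235], [0.46044096152082825, -0.2553340674113614], [0.38475450598006533, 0.052996002292175756]]
 sides [np.float64(0.3197), np.float64(0.2364), np.float64(0.3175), np.float64(0.2373)] ctr [ 0.5379 -0.0743  0.012 ]
 yaw 13.711774786598413
side [[0.612799945165721, 0.1031214058519504], [0.6877626075963951, -0.2031894630103565], [0.45750371968455394, -0.2607438599951269], [0.3836317715444403, 0.04720659029990992]]
 sides [np.float64(0.3154), np.float64(0.2373), np.float64(0.3167), np.float64(0.2359)] ctr [ 0.5354 -0.0784  0.012 ]
 yaw 13.62019131982665
isopost 0.095 [0.4761 0.0522] [0.4758 0.0508]
selpost 0.095 [ 0.5412 -0.2242] [ 0.5417 -0.2262]
isohub 0.055 [ 0.5153 -0.0137] [ 0.513  -0.0129]
selhub 0.055 [ 0.5139 -0.1576] [ 0.5106 -0.1603]
fitting 0.034 [ 0.5857 -0.0915] [ 0.584  -0.0926]
jar 0.062 [0.4514 0.1443] [0.4488 0.1453]
reag 0.11 [ 0.6538 -0.2743] [ 0.6529 -0.2736]
```

Request:
arm_command(
  steps=[
    [[0.92,0,-1],0],
    [[0.92,0,-1],0],
    [[0.92,0,-1],0],
    [[0.92,0,-1],0],
    [[0.92,0,-1],0],
    [[0.92,0,-1],0],
    [[0.92,0,-1],0],
    [[0.92,0,-1],0],
    [[0.92,0,-1],0],
    [[0.92,0,-1],0],
  ],
  claw=-0.15,
)

```text
t: 2.55
ee_pos: [0.2865, 0.3892, 0.2535]
ee_rot: [-1.568, 0.001, -0.231]
wrist_force: [0.3, 0.0, -0.7]
finger_gap: 0.425
```

Request:
arm_command(
  steps=[
    [[0.93,0,-1],0],
    [[0.93,0,-1],0],
    [[0.93,0,-1],0],
    [[0.93,0,-1],0],
    [[0.93,0,-1],0],
    [[0.93,0,-1],0],
    [[0.93,0,-1],0],
    [[0.93,0,-1],0],
    [[0.93,0,-1],0],
    [[0.93,0,-1],0],
  ],
)

```text
t: 3.8
ee_pos: [0.4261, 0.1434, 0.255]
ee_rot: [-1.562, -0.002, -0.232]
wrist_force: [1.2, -0.1, 0.2]
finger_gap: 0.424
```

Request:
arm_command(
  steps=[
    [[0.9,0,-0.8],0],
    [[0.9,0,-0.8],0],
    [[0.9,0,-0.7],0],
    [[0,0,0],0.115],
    [[0,0,0],0.115],
    [[0,0,0],0.115],
    [[0,0,0],0.115],
    [[0,0,0],0.05],
    [[0,0,0],0],
  ],
)

```text
t: 4.92
ee_pos: [0.4705, 0.081, 0.2566]
ee_rot: [-1.558, 0.005, -1.063]
wrist_force: [-0.0, 0.1, -0.7]
finger_gap: 0.427
```

Request:
arm_command(
  steps=[
    [[0.7,0.8,-0.25],0],
    [[0.7,0.8,-0.25],0],
    [[0,0.9,0],0],
    [[0,0.9,0],0],
    [[0,0.9,0],0],
    [[0,0,0],0],
  ],
)

```text
t: 5.68
ee_pos: [0.4748, 0.0448, 0.1629]
ee_rot: [-1.562, 0.004, -1.061]
wrist_force: [0.2, 1.1, 0.9]
finger_gap: 0.425
```

```bash
cat > look.py <<'E'
import sys
from station import *
from h import *
from scipy.spatial.transform import Rotation as Ro
np.set_printoptions(precision=4,suppress=True)
tag=sys.argv[1]
s=state(); f=grab_frame("wrist"); H=np.array(f["hand_eye"]); R=Ro.from_euler("xyz",s["ee_rot"]).as_matrix(); p=np.array(s["ee_pos"])
cv2.imwrite(f"pics/w{tag}.png",f["image"])
print("t",s["t"],p,np.array(s["ee_rot"]),s["finger_gap"],np.array(s["wrist_force"]))
T=np.eye(4);T[:3,:3]=R;T[:3,3]=p
Ei=T@H
cam=dict(f=f["fx"],cx=f["cx"],cy=f["cy"],E=np.linalg.inv(Ei))
print("cam",f["fx"],f["cx"],f["cy"],Ei.tolist())
import pickle;pickle.dump(cam,open(f"cam{tag}.pkl","wb"))
for nm,q in (("iso",(0.476,.0515)),("isopiv",(.514,-.0133)),("sel",(.5415,-.2252)),("selpiv",(.512,-.159))):
  print(nm,"top proj",proj(cam,(*q,.095)) if "piv" not in nm else proj(cam,(*q,.055)))
tp=grab_frame("top"); cv2.imwrite(f"pics/t{tag}.png",cv2.resize(tp["image"][140:290,230:400],None,fx=4.5,fy=4,interpolation=cv2.INTER_CUBIC))
E
python3 look.py 1
```

```text
t 5.675 [0.4748 0.0448 0.1629] [-1.5624  0.0042 -1.0605] 0.42533867196418557 [0.233  1.1078 0.9442]
cam 323.46608027065287 281.0309492500507 205.85865817580392 [[0.873078002634515, -0.4652450461821957, -0.14588299530326004, 0.4378092349780094], [0.48750676874020993, 0.8381623530463252, 0.2445833607756759, 0.10877879430041668], [0.008482437633350534, -0.2846592997580999, 0.9585912222178035, 0.2826088762969312], [0.0, 0.0, 0.0, 1.0]]
iso top proj [287.2406 225.927 ]
isopiv top proj [287.366  296.9462]
sel top proj [194.6516 527.1183]
selpiv top proj [206.6722 419.1235]
```

View pics/w1.png

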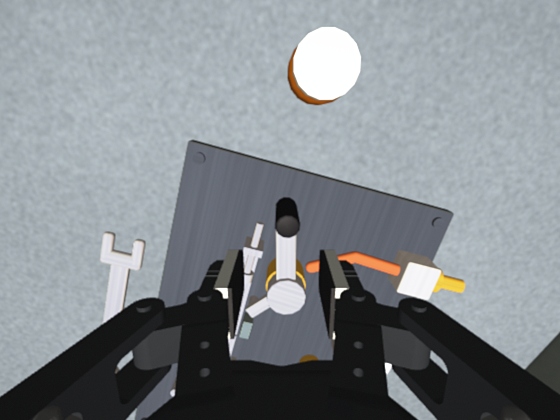

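Request:
arm_command(
  steps=[
    [[-0.26,0,0.21],0],
    [[0,0.9,0],0],
    [[0,0.9,0],0],
    [[0,0.9,0],0],
    [[0,0.9,0],0],
    [[0,0.4,0],0],
    [[0,0,0],0],
  ],
)

```text
t: 6.65
ee_pos: [0.4835, 0.057, 0.0882]
ee_rot: [-1.547, 0.002, -1.056]
wrist_force: [-0.0, -0.5, -0.1]
finger_gap: 0.425
```

Request:
arm_command(
  steps=[
    [[0.01,0,0.3],0.05],
    [[0.01,0,0.3],0.05],
    [[0.01,0,0.3],0.05],
    [[0.01,0,0.3],0.05],
  ],
)

```text
t: 7.15
ee_pos: [0.5051, 0.0643, 0.0906]
ee_rot: [-1.552, 0.009, -1.38]
wrist_force: [-2.6, -1.8, -1.2]
finger_gap: 0.427
```

```bash
cat > ang.py <<'E'
from station import *
import numpy as np
s=state(); p=np.array(s["ee_pos"]); F=np.array(s["wrist_force"])
y=s["ee_rot"][2]; zt=np.array([-np.sin(y),np.cos(y)]); xt=np.array([np.cos(y),np.sin(y)])
import sys
piv,d0,sg=((np.array([.514,-.0133]),np.radians(110+13.65),-1) if sys.argv[1]=="iso" else (np.array([.512,-.159]),np.radians(-80+13.65),1))
d=p[:2]-piv; r=np.hypot(*d); a=np.arctan2(d[1],d[0])
u=d/r; t=sg*np.array([-u[1],u[0]])
print("t %.2f r %.4f ang(tcp) %.3f  z %.4f yaw %.1f wanted yaw %.1f"%(s["t"],r,sg*(a-d0),p[2],np.degrees(y),np.degrees(np.arctan2(t[1],t[0]))-90))
print("F tang %.2f rad %.2f z %.2f"%(F[:2]@t,F[:2]@u,F[2]), "tilt",np.round([s["ee_rot"][0]+np.pi/2,s["ee_rot"][1]],3),"gap",round(s["finger_gap"],3), "dq",np.abs(s["dq"]).max().round(4))
E
python3 ang.py iso
```

```text
t 7.15 r 0.0781 ang(tcp) 0.474  z 0.0906 yaw -79.0 wanted yaw -83.5
F tang -2.74 rad -1.45 z -1.18 tilt [0.019 0.009] gap 0.427 dq 0.5865
```

Request:
arm_command(
  steps=[
    [[0.04,0.1,0.25],0.06],
    [[0.04,0.1,0.25],0.05],
    [[0.02,0.1,0.2],0.04],
  ],
)

```text
t: 7.52
ee_pos: [0.52, 0.0645, 0.0874]
ee_rot: [-1.555, 0.015, -1.622]
wrist_force: [-2.2, -0.7, 1.2]
finger_gap: 0.426
```

```bash
python3 ang.py iso
```

```text
t 7.53 r 0.0781 ang(tcp) 0.664  z 0.0874 yaw -93.0 wanted yaw -94.4
F tang -2.17 rad -0.87 z 1.16 tilt [0.016 0.015] gap 0.426 dq 0.4365
```

Request:
arm_command(
  steps=[
    [[0.02,0,0.15],0.03],
    [[0.02,0,0.12],0.02],
  ],
)

```text
t: 7.78
ee_pos: [0.5249, 0.0638, 0.0883]
ee_rot: [-1.558, 0.017, -1.703]
wrist_force: [-2.3, 0.7, -1.3]
finger_gap: 0.424
```

```bash
python3 ang.py iso; python3 look.py 2
```

```text
t 7.78 r 0.0778 ang(tcp) 0.728  z 0.0883 yaw -97.6 wanted yaw -98.1
F tang -2.42 rad 0.38 z -1.32 tilt [0.013 0.017] gap 0.424 dq 0.2145
t 7.775 [0.5249 0.0638 0.0883] [-1.5577  0.0167 -1.7034] 0.4241616963211476 [-2.3447  0.7164 -1.3238]
cam 323.46608027065287 281.0309492500507 205.85865817580392 [[0.990967240255284, 0.1319870229013789, 0.023735090614006648, 0.5323421702007612], [-0.13344741941161667, 0.9530511596688834, 0.271818456522316, 0.13556800365049587], [0.013255753211503192, -0.2725305723023107, 0.9620558051211834, 0.2088838801191089], [0.0, 0.0, 0.0, 1.0]]
iso top proj [169.4834 342.5493]
isopiv top proj [280.4313 381.0974]
sel top proj [367.9125 691.7935]
selpiv top proj [305.2432 547.5621]
```

View pics/w2.png

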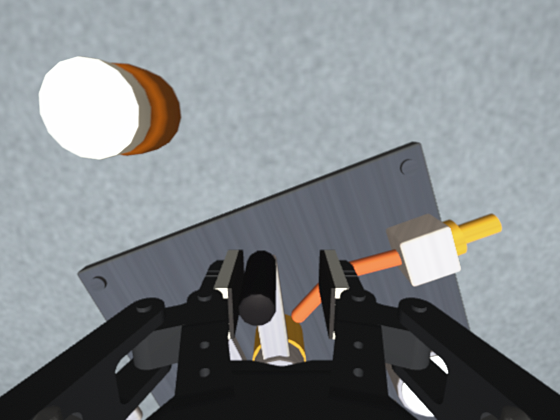

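```bash
python3 - <<'E'
from h import *; import pickle
c=pickle.load(open("cam2.pkl","rb")); p=atz(c,(257.5,308),.095); d=p[:2]-np.array([.514,-.0133]); print(p,np.hypot(*d),np.radians(123.65)-np.arctan2(d[1],d[0]))
E
```

```text
[0.51448593 0.06244846 0.095     ] 0.07575002270751102 0.5937182206715019
```

View pics/t2.png

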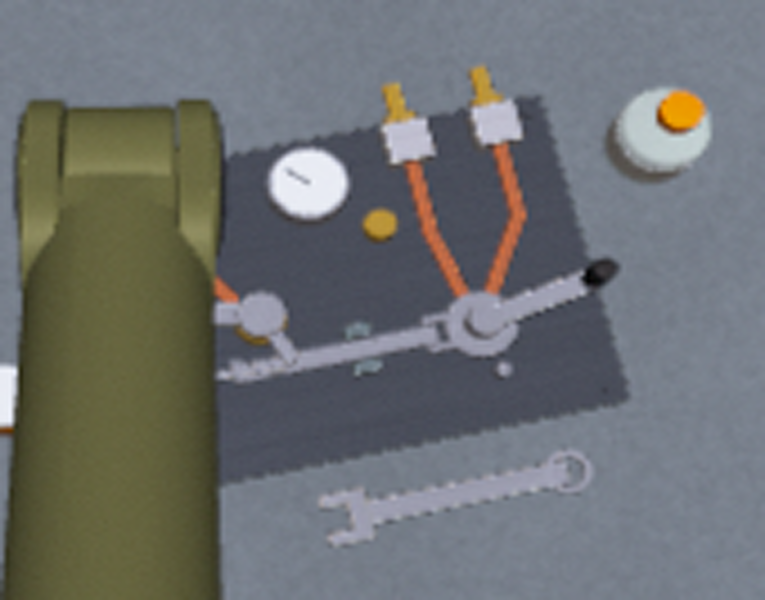

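Request:
arm_command(
  steps=[
    [[0.02,0,0.12],0.02],
    [[0.02,0,0.12],0.02],
  ],
)

```text
t: 8.12
ee_pos: [0.5296, 0.0627, 0.0884]
ee_rot: [-1.559, 0.018, -1.768]
wrist_force: [-2.4, 0.1, -1.2]
finger_gap: 0.424
```

```bash
python3 ang.py iso
```

```text
t 8.12 r 0.0776 ang(tcp) 0.789  z 0.0884 yaw -101.3 wanted yaw -101.6
F tang -2.42 rad -0.39 z -1.23 tilt [0.012 0.018] gap 0.424 dq 0.2118
```

Request:
arm_command(
  steps=[
    [[0.02,0,0.14],0.023],
    [[0.02,0,0.14],0.023],
    [[0.02,0,0.14],0.023],
    [[0.02,0,0.14],0.023],
  ],
)

```text
t: 8.62
ee_pos: [0.5385, 0.0596, 0.0882]
ee_rot: [-1.567, 0.02, -1.922]
wrist_force: [-5.5, 3.1, 1.0]
finger_gap: 0.42
```

```bash
python3 ang.py iso
```

```text
t 8.62 r 0.0769 ang(tcp) 0.912  z 0.0882 yaw -110.1 wanted yaw -108.6
F tang -6.23 rad 1.16 z 0.97 tilt [0.003 0.02 ] gap 0.42 dq 0.2447
```

Request:
arm_command(
  steps=[
    [[0.01,0,0.12],0.016],
    [[0.01,0,0.12],0.016],
  ],
)

```text
t: 8.88
ee_pos: [0.5432, 0.0581, 0.0882]
ee_rot: [-1.569, 0.021, -1.975]
wrist_force: [-3.1, 2.9, 0.9]
finger_gap: 0.427
```

```bash
python3 ang.py iso
```

```text
t 8.88 r 0.0771 ang(tcp) 0.976  z 0.0882 yaw -113.2 wanted yaw -112.3
F tang -3.95 rad 1.57 z 0.85 tilt [0.002 0.021] gap 0.427 dq 0.1647
```

Request:
arm_command(
  steps=[
    [[0.01,0,0.12],0.016],
    [[0.01,0,0.12],0.016],
  ],
)

```text
t: 9.12
ee_pos: [0.5479, 0.0563, 0.0882]
ee_rot: [-1.57, 0.021, -2.029]
wrist_force: [-3.8, 2.8, 0.6]
finger_gap: 0.425
```

```bash
python3 ang.py iso
```

```text
t 9.12 r 0.0774 ang(tcp) 1.041  z 0.0882 yaw -116.2 wanted yaw -116.0
F tang -4.67 rad 0.81 z 0.58 tilt [0.001 0.021] gap 0.425 dq 0.1626
```

Request:
arm_command(
  steps=[
    [[0.01,0,0.08],0.011],
    [[0.01,0,0.08],0.011],
  ],
)

```text
t: 9.38
ee_pos: [0.551, 0.0548, 0.0882]
ee_rot: [-1.571, 0.022, -2.065]
wrist_force: [-2.9, 3.4, 0.4]
finger_gap: 0.43
```

```bash
python3 ang.py iso
```

```text
t 9.38 r 0.0775 ang(tcp) 1.085  z 0.0882 yaw -118.3 wanted yaw -118.5
F tang -4.12 rad 1.57 z 0.36 tilt [0.    0.022] gap 0.43 dq 0.11
```

Request:
arm_command(
  steps=[
    [[0.01,0,0.08],0.011],
    [[0.01,0,0.08],0.011],
  ],
)

```text
t: 9.62
ee_pos: [0.5538, 0.0533, 0.0882]
ee_rot: [-1.571, 0.023, -2.102]
wrist_force: [-3.4, 3.5, 0.6]
finger_gap: 0.429
```

```bash
python3 ang.py iso
```

```text
t 9.62 r 0.0776 ang(tcp) 1.127  z 0.0882 yaw -120.4 wanted yaw -120.9
F tang -4.70 rad 1.23 z 0.60 tilt [-0.001  0.023] gap 0.429 dq 0.1109
```

Request:
arm_command(
  steps=[
    [[0.01,0,0.08],0.011],
    [[0.01,0,0.08],0.011],
  ],
)

```text
t: 9.88
ee_pos: [0.5565, 0.0517, 0.0882]
ee_rot: [-1.573, 0.023, -2.138]
wrist_force: [-4.4, 3.4, 0.5]
finger_gap: 0.428
```

```bash
python3 ang.py iso
```

```text
t 9.88 r 0.0777 ang(tcp) 1.166  z 0.0882 yaw -122.5 wanted yaw -123.2
F tang -5.58 rad 0.45 z 0.52 tilt [-0.002  0.023] gap 0.428 dq 0.1085
```

Request:
arm_command(
  steps=[
    [[0.01,0,0.08],0.011],
  ],
)

```text
t: 10.0
ee_pos: [0.5569, 0.0512, 0.088]
ee_rot: [-1.575, 0.022, -2.156]
wrist_force: [-7.0, 3.6, 4.6]
finger_gap: 0.429
```

```bash
python3 ang.py iso
```

```text
t 10.00 r 0.0774 ang(tcp) 1.174  z 0.0880 yaw -123.6 wanted yaw -123.6
F tang -7.81 rad -0.91 z 4.59 tilt [-0.005  0.022] gap 0.429 dq 0.1106
```

Request:
arm_command(
  steps=[
    [[0.01,0,0.08],0.011],
  ],
)

```text
t: 10.12
ee_pos: [0.5569, 0.0508, 0.088]
ee_rot: [-1.579, 0.021, -2.174]
wrist_force: [-7.4, 4.0, 4.6]
finger_gap: 0.426
```

```bash
python3 ang.py iso
```

```text
t 10.12 r 0.0772 ang(tcp) 1.177  z 0.0880 yaw -124.6 wanted yaw -123.8
F tang -8.35 rad -0.76 z 4.56 tilt [-0.008  0.021] gap 0.426 dq 0.1077
```

```bash
python3 look.py 3 | head -3
```

```text
t 10.125 [0.5569 0.0508 0.088 ] [-1.5791  0.0211 -2.1743] 0.42640816896423483 [-7.3627  4.002   4.5608]
cam 323.46608027065287 281.0309492500507 205.85865817580392 [[0.8228299722837671, 0.5456492329554722, 0.15880098011850596, 0.5974925447999552], [-0.5682301706191276, 0.7939454911997366, 0.21625223744915173, 0.10942236015883183], [-0.008081454674152617, -0.2681743305738116, 0.9633365032591859, 0.20888508477137568], [0.0, 0.0, 0.0, 1.0]]
iso top proj [129.8803 392.6733]
```

View pics/w3.png

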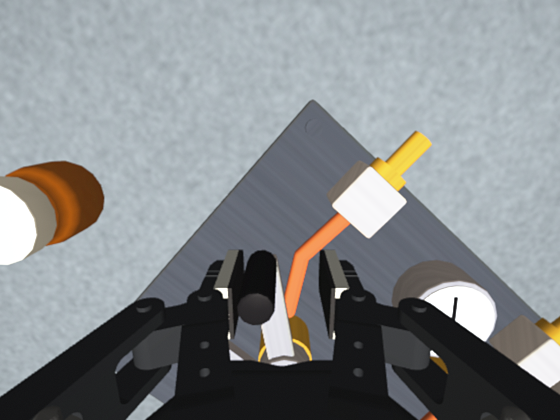

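View pics/t3.png

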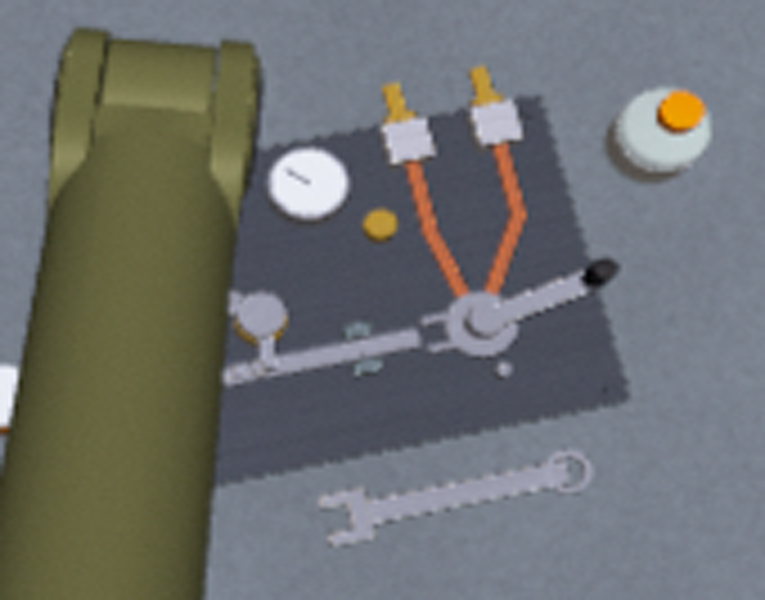

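Request:
arm_command(
  steps=[
    [[0,0,0.1],0],
  ],
)

```text
t: 10.35
ee_pos: [0.557, 0.0508, 0.0879]
ee_rot: [-1.583, 0.02, -2.174]
wrist_force: [-9.5, 4.6, 5.1]
finger_gap: 0.425
```

```bash
python3 ang.py iso
```

```text
t 10.35 r 0.0772 ang(tcp) 1.178  z 0.0879 yaw -124.6 wanted yaw -123.9
F tang -10.49 rad -1.45 z 5.15 tilt [-0.012  0.02 ] gap 0.425 dq 0.0402
```

Request:
arm_command(
  steps=[
    [[0,0,-0.4],0],
    [[0,0,-0.1],0],
    [[0,-0.8,0],0],
    [[0,-0.9,0],0],
    [[0,-0.9,0],0],
    [[0,-0.9,0],0],
    [[0,0,0],0],
  ],
)

```text
t: 11.22
ee_pos: [0.5537, 0.0512, 0.1668]
ee_rot: [-1.569, 0.026, -2.178]
wrist_force: [-0.9, -0.2, -0.4]
finger_gap: 0.427
```

```bash
python3 look.py 4
```

```text
t 11.225 [0.5537 0.0512 0.1668] [-1.5694  0.0263 -2.1779] 0.42661604890400023 [-0.8988 -0.2002 -0.41  ]
cam 323.46608027065287 281.0309492500507 205.85865817580392 [[0.8207247837643563, 0.5515285975867946, 0.1490873413771052, 0.5932379514044144], [-0.5713214879664611, 0.791550676848764, 0.21688541529584662, 0.10981372555420049], [0.0016083229585174934, -0.26318003728285805, 0.964745397124575, 0.2880713695301604], [0.0, 0.0, 0.0, 1.0]]
iso top proj [186.5361 295.5568]
isopiv top proj [287.086  303.8837]
sel top proj [461.3352 500.5311]
selpiv top proj [375.8248 420.8452]
```

View pics/w4.png

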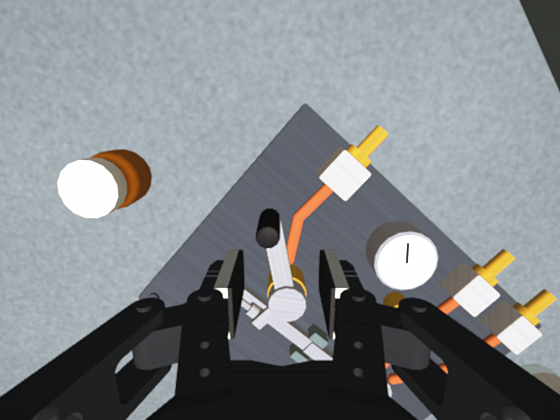

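Request:
arm_command(
  steps=[
    [[0,0,0],-0.115],
    [[0,0,0],-0.115],
    [[0,0,0],-0.115],
    [[0,0,0],-0.115],
    [[0,0,0],-0.115],
    [[0,0,0],-0.1],
    [[0,0,0],0],
  ],
)

```text
t: 12.2
ee_pos: [0.5474, 0.0514, 0.1572]
ee_rot: [-1.564, 0.014, -1.083]
wrist_force: [-0.3, 0.3, 0.6]
finger_gap: 0.428
```

Request:
arm_command(
  steps=[
    [[1,-0.08,-0.56],0],
    [[1,-0.08,-0.56],0],
    [[1,-0.08,-0.56],0],
    [[1,-0.08,-0.56],0],
    [[1,-0.08,-0.56],0],
    [[1,-0.08,-0.56],0],
    [[1,-0.08,-0.56],0],
    [[1,-0.08,-0.56],0],
    [[0.9,-0.05,-0.5],0],
    [[0.9,0,-0.5],0],
  ],
)

```text
t: 13.45
ee_pos: [0.5357, -0.1767, 0.1616]
ee_rot: [-1.575, 0.019, -1.112]
wrist_force: [-0.2, -0.1, -0.6]
finger_gap: 0.427
```

Request:
arm_command(
  steps=[
    [[0.7,0,-0.4],0],
    [[0.5,0,-0.3],0],
    [[0,0,0],0],
  ],
)

```text
t: 13.82
ee_pos: [0.5326, -0.2069, 0.1601]
ee_rot: [-1.577, 0.019, -1.119]
wrist_force: [0.2, -0.4, -0.6]
finger_gap: 0.424
```

```bash
python3 look.py 5; python3 ang.py sel
```

```text
t 13.825 [ 0.5326 -0.2069  0.1601] [-1.5772  0.0194 -1.1195] 0.42376746275535576 [ 0.16   -0.3729 -0.5759]
cam 323.46608027065287 281.0309492500507 205.85865817580392 [[0.9002401651147731, -0.42072115310358105, -0.11207745734677783, 0.5018501479246027], [0.4353476254594856, 0.8660671491289513, 0.24576439572573938, -0.14175781695564266], [-0.006331675995592225, -0.2700396351109286, 0.9628283883165489, 0.2809211479390659], [0.0, 0.0, 0.0, 1.0]]
iso top proj [ 437.0592 -368.698 ]
isopiv top proj [398.9617 -82.7843]
sel top proj [281.8956 267.3004]
selpiv top proj [285.4736 145.1927]
t 13.93 r 0.0510 ang(tcp) 0.014  z 0.1601 yaw -64.0 wanted yaw -65.6
F tang -0.14 rad -0.12 z -0.50 tilt [-0.006  0.02 ] gap 0.426 dq 0.009
```

View pics/w5.png

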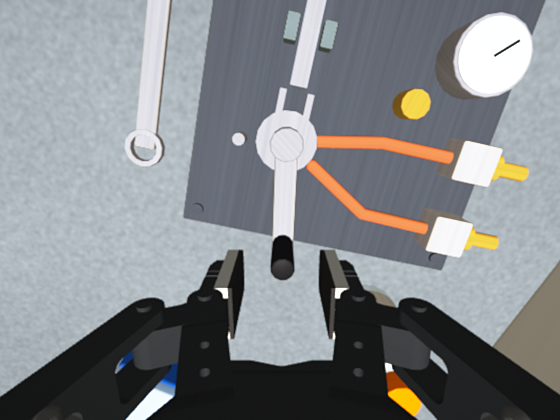

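View pics/t5.png

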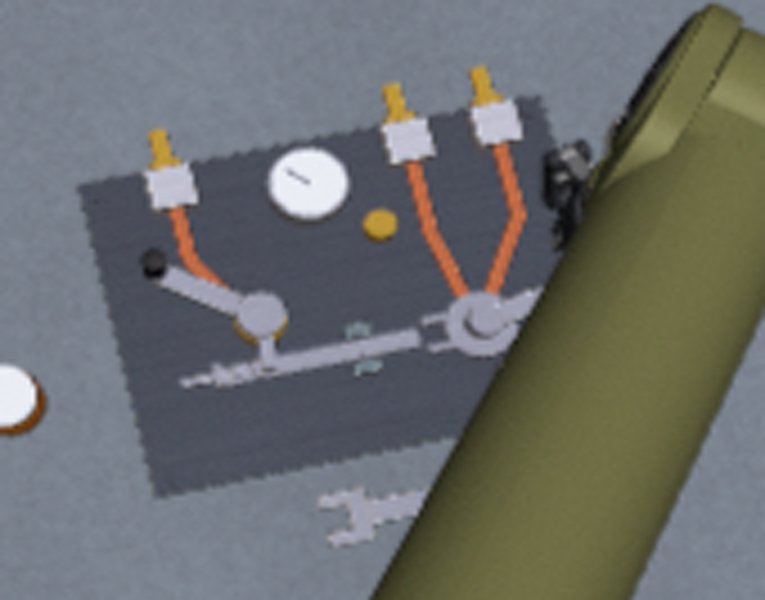

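Request:
arm_command(
  steps=[
    [[0.6,0,0],0],
    [[0.35,0,0],0],
    [[0,0.8,0],0],
    [[0,0.8,0],0],
    [[0,0,0],0],
  ],
)

```text
t: 14.55
ee_pos: [0.5418, -0.2208, 0.1245]
ee_rot: [-1.577, 0.022, -1.114]
wrist_force: [1.0, 0.0, -0.1]
finger_gap: 0.421
```

```bash
python3 ang.py sel
```

```text
t 14.55 r 0.0686 ang(tcp) 0.036  z 0.1245 yaw -63.8 wanted yaw -64.3
F tang 0.88 rad 0.42 z -0.15 tilt [-0.007  0.022] gap 0.421 dq 0.0141
```

Request:
arm_command(
  steps=[
    [[0.25,0.3,0],0],
    [[0.05,0.8,0],0],
    [[0,0.6,0],0],
    [[0,0.2,0],0],
    [[0,0,0],0],
  ],
)

```text
t: 15.18
ee_pos: [0.5437, -0.2255, 0.0832]
ee_rot: [-1.578, 0.022, -1.114]
wrist_force: [0.3, -0.2, 0.1]
finger_gap: 0.431
```

```bash
python3 ang.py sel
```

```text
t 15.18 r 0.0737 ang(tcp) 0.032  z 0.0832 yaw -63.8 wanted yaw -64.5
F tang 0.13 rad 0.30 z 0.05 tilt [-0.007  0.022] gap 0.431 dq 0.0025
```

Request:
arm_command(
  steps=[
    [[0,0,0.2],-0.03],
    [[-0.01,0,0.2],-0.03],
    [[-0.01,0,0.12],-0.02],
  ],
)

```text
t: 15.55
ee_pos: [0.5525, -0.2208, 0.0839]
ee_rot: [-1.575, 0.023, -0.985]
wrist_force: [-2.6, -0.6, -1.4]
finger_gap: 0.421
```

```bash
python3 ang.py sel
```

```text
t 15.55 r 0.0739 ang(tcp) 0.168  z 0.0839 yaw -56.4 wanted yaw -56.7
F tang -2.49 rad -0.91 z -1.42 tilt [-0.005  0.023] gap 0.421 dq 0.2154
```

Request:
arm_command(
  steps=[
    [[-0.01,0,0.1],-0.015],
    [[-0.01,0,0.1],-0.015],
  ],
)

```text
t: 15.8
ee_pos: [0.5548, -0.2191, 0.0839]
ee_rot: [-1.576, 0.023, -0.937]
wrist_force: [-1.2, -1.2, -1.4]
finger_gap: 0.422
```

```bash
python3 ang.py sel
```

```text
t 15.80 r 0.0738 ang(tcp) 0.207  z 0.0839 yaw -53.7 wanted yaw -54.5
F tang -1.61 rad 0.27 z -1.39 tilt [-0.005  0.023] gap 0.422 dq 0.1598
```

Request:
arm_command(
  steps=[
    [[-0.01,0,0.1],-0.015],
    [[-0.01,0,0.1],-0.015],
  ],
)

```text
t: 16.05
ee_pos: [0.5577, -0.2169, 0.0839]
ee_rot: [-1.575, 0.022, -0.887]
wrist_force: [-0.3, -0.9, -2.0]
finger_gap: 0.428
```

```bash
python3 ang.py sel
```

```text
t 16.05 r 0.0738 ang(tcp) 0.255  z 0.0839 yaw -50.8 wanted yaw -51.7
F tang -0.78 rad 0.56 z -1.97 tilt [-0.004  0.022] gap 0.428 dq 0.1596
```

Request:
arm_command(
  steps=[
    [[-0.01,0,0.1],-0.015],
    [[-0.01,0,0.1],-0.015],
  ],
)

```text
t: 16.3
ee_pos: [0.5608, -0.2144, 0.0839]
ee_rot: [-1.574, 0.022, -0.837]
wrist_force: [-1.6, -3.0, -1.5]
finger_gap: 0.426
```

```bash
python3 ang.py sel
```

```text
t 16.30 r 0.0738 ang(tcp) 0.309  z 0.0839 yaw -48.0 wanted yaw -48.6
F tang -3.18 rad 1.19 z -1.50 tilt [-0.003  0.022] gap 0.426 dq 0.1597
```

Request:
arm_command(
  steps=[
    [[-0.01,0,0.1],-0.015],
    [[-0.01,0,0.1],-0.015],
  ],
)

```text
t: 16.55
ee_pos: [0.5638, -0.2117, 0.0839]
ee_rot: [-1.573, 0.021, -0.787]
wrist_force: [0.2, -1.5, -1.5]
finger_gap: 0.424
```

```bash
python3 ang.py sel
```

```text
t 16.55 r 0.0739 ang(tcp) 0.365  z 0.0839 yaw -45.1 wanted yaw -45.5
F tang -0.95 rad 1.18 z -1.53 tilt [-0.002  0.021] gap 0.424 dq 0.1617
```

Request:
arm_command(
  steps=[
    [[-0.01,0,0.22],-0.037],
    [[-0.01,0,0.22],-0.037],
    [[-0.01,0,0.22],-0.037],
    [[-0.01,0,0.22],-0.037],
    [[-0.01,0,0.22],-0.037],
  ],
)

```text
t: 17.18
ee_pos: [0.5775, -0.1936, 0.0841]
ee_rot: [-1.567, 0.019, -0.483]
wrist_force: [-0.4, -2.4, -1.6]
finger_gap: 0.424
```

```bash
python3 ang.py sel
```

```text
t 17.18 r 0.0741 ang(tcp) 0.672  z 0.0841 yaw -27.7 wanted yaw -27.9
F tang -2.27 rad 0.77 z -1.60 tilt [0.003 0.019] gap 0.424 dq 0.3865
```

Request:
arm_command(
  steps=[
    [[-0.01,0,0.22],-0.037],
    [[-0.01,0,0.22],-0.037],
    [[-0.01,0,0.22],-0.037],
    [[-0.01,0,0.22],-0.037],
  ],
)

```text
t: 17.68
ee_pos: [0.5844, -0.176, 0.0842]
ee_rot: [-1.562, 0.017, -0.239]
wrist_force: [-1.3, -2.1, -2.0]
finger_gap: 0.419
```

```bash
python3 ang.py sel
```

```text
t 17.68 r 0.0743 ang(tcp) 0.927  z 0.0842 yaw -13.7 wanted yaw -13.2
F tang -2.34 rad -0.83 z -2.00 tilt [0.008 0.017] gap 0.419 dq 0.3849
```

Request:
arm_command(
  steps=[
    [[-0.01,0,0.2],-0.033],
    [[-0.01,0,0.2],-0.033],
    [[-0.01,0,0.15],-0.025],
  ],
)

```text
t: 18.05
ee_pos: [0.5864, -0.164, 0.0843]
ee_rot: [-1.559, 0.016, -0.088]
wrist_force: [-0.3, -1.1, -1.7]
finger_gap: 0.422
```

```bash
python3 ang.py sel; python3 look.py 6 | head -2
```

```text
t 18.05 r 0.0746 ang(tcp) 1.091  z 0.0843 yaw -5.0 wanted yaw -3.8
F tang -1.12 rad -0.23 z -1.68 tilt [0.011 0.016] gap 0.422 dq 0.26
t 18.05 [ 0.5864 -0.164   0.0843] [-1.5594  0.0157 -0.0878] 0.42211506169985563 [-0.3025 -1.0982 -1.6787]
cam 323.46608027065287 281.0309492500507 205.85865817580392 [[0.08890373642963183, -0.957752767615804, -0.27350641998519043, 0.5144951015321388], [0.9959757429139174, 0.0886052157256371, 0.013469791137264504, -0.1583190054607263], [0.011333365604212633, -0.27360327459750566, 0.9617758589991746, 0.20478693610004578], [0.0, 0.0, 0.0, 1.0]]
```

View pics/w6.png

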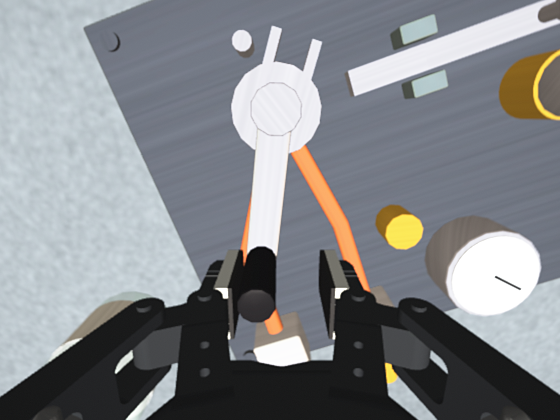

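View pics/t6.png

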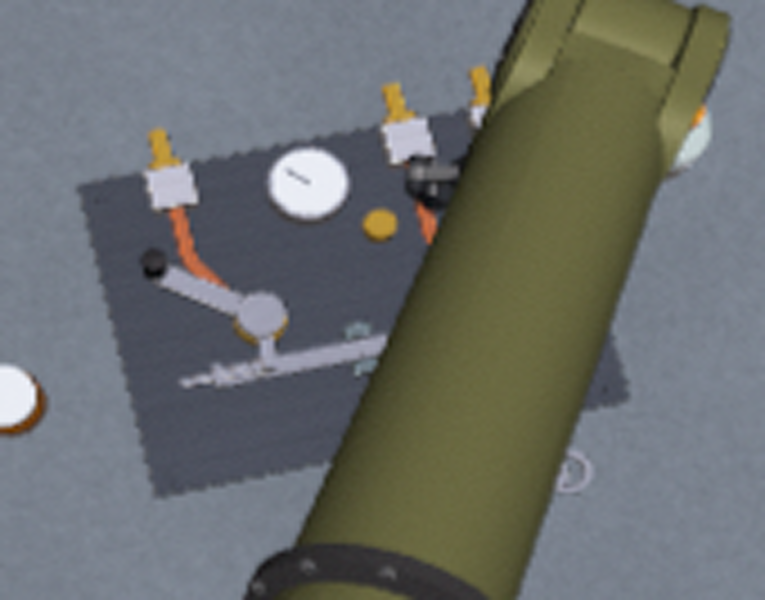

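Request:
arm_command(
  steps=[
    [[-0.01,0,0.12],-0.018],
    [[-0.01,0,0.12],-0.018],
    [[-0.01,0,0.12],-0.018],
  ],
)

```text
t: 18.52
ee_pos: [0.5866, -0.1565, 0.0845]
ee_rot: [-1.558, 0.014, 0.0]
wrist_force: [-0.2, -2.1, -1.8]
finger_gap: 0.424
```

```bash
python3 ang.py sel
```

```text
t 18.52 r 0.0747 ang(tcp) 1.191  z 0.0845 yaw 0.0 wanted yaw 1.9
F tang -2.12 rad -0.29 z -1.78 tilt [0.013 0.014] gap 0.424 dq 0.187
```

Request:
arm_command(
  steps=[
    [[-0.01,0,0.1],-0.015],
    [[-0.01,0,0.1],-0.015],
  ],
)

```text
t: 18.77
ee_pos: [0.5864, -0.1523, 0.0847]
ee_rot: [-1.558, 0.012, 0.051]
wrist_force: [0.5, -1.1, -1.9]
finger_gap: 0.427
```

```bash
python3 ang.py sel
```

```text
t 18.77 r 0.0747 ang(tcp) 1.247  z 0.0847 yaw 2.9 wanted yaw 5.1
F tang -1.17 rad 0.43 z -1.87 tilt [0.013 0.012] gap 0.427 dq 0.1556
```

Request:
arm_command(
  steps=[
    [[-0.01,0,0.09],-0.013],
  ],
)

```text
t: 18.9
ee_pos: [0.5862, -0.1504, 0.0848]
ee_rot: [-1.558, 0.012, 0.073]
wrist_force: [1.0, -2.6, -1.4]
finger_gap: 0.424
```

```bash
python3 ang.py sel
```

```text
t 18.90 r 0.0747 ang(tcp) 1.273  z 0.0848 yaw 4.2 wanted yaw 6.6
F tang -2.73 rad 0.69 z -1.43 tilt [0.013 0.012] gap 0.424 dq 0.1354
```

Selector about 1.14 rad; continuing in 1.8 mm rows toward the stop.

Request:
arm_command(
  steps=[
    [[-0.01,0,0.09],-0.013],
  ],
)

```text
t: 19.02
ee_pos: [0.586, -0.1485, 0.0849]
ee_rot: [-1.557, 0.011, 0.095]
wrist_force: [0.3, -1.9, -1.9]
finger_gap: 0.422
```

```bash
python3 ang.py sel
```

```text
t 19.02 r 0.0747 ang(tcp) 1.299  z 0.0849 yaw 5.4 wanted yaw 8.1
F tang -1.89 rad 0.05 z -1.89 tilt [0.013 0.011] gap 0.422 dq 0.1353
```

Request:
arm_command(
  steps=[
    [[-0.01,0,0.09],-0.013],
  ],
)

```text
t: 19.15
ee_pos: [0.5857, -0.1466, 0.085]
ee_rot: [-1.557, 0.011, 0.116]
wrist_force: [0.1, -2.1, -0.8]
finger_gap: 0.425
```

```bash
python3 ang.py sel
```

```text
t 19.15 r 0.0747 ang(tcp) 1.324  z 0.0850 yaw 6.7 wanted yaw 9.5
F tang -2.05 rad -0.26 z -0.77 tilt [0.014 0.011] gap 0.425 dq 0.1351
```

Request:
arm_command(
  steps=[
    [[-0.01,0,0.08],-0.012],
  ],
)

```text
t: 19.27
ee_pos: [0.5853, -0.1457, 0.085]
ee_rot: [-1.558, 0.01, 0.136]
wrist_force: [1.6, -5.2, -2.8]
finger_gap: 0.423
```

```bash
python3 ang.py sel
```

```text
t 19.27 r 0.0745 ang(tcp) 1.337  z 0.0850 yaw 7.8 wanted yaw 10.3
F tang -5.37 rad 0.66 z -2.77 tilt [0.013 0.01 ] gap 0.423 dq 0.1258
```

Request:
arm_command(
  steps=[
    [[0,0,0.07],0],
  ],
)

```text
t: 19.4
ee_pos: [0.5853, -0.1456, 0.085]
ee_rot: [-1.56, 0.01, 0.136]
wrist_force: [2.6, -5.8, -4.4]
finger_gap: 0.42
```

```bash
python3 ang.py sel
```

```text
t 19.40 r 0.0745 ang(tcp) 1.339  z 0.0850 yaw 7.8 wanted yaw 10.4
F tang -6.21 rad 1.52 z -4.41 tilt [0.011 0.01 ] gap 0.42 dq 0.0166
```

At the stop (no motion at 6 N). Backing off to centre, then up.

Request:
arm_command(
  steps=[
    [[0,0,-0.4],0],
    [[0,0,-0.08],0],
    [[0,-0.8,0],0],
    [[0,-0.9,0],0],
    [[0,-0.9,0],0],
    [[0,-0.9,0],0],
    [[0,-0.9,0],0],
    [[0,0,0],0],
  ],
)

```text
t: 20.4
ee_pos: [0.5893, -0.1536, 0.1824]
ee_rot: [-1.556, 0.005, 0.138]
wrist_force: [-0.2, -0.1, -0.3]
finger_gap: 0.423
```

Request:
arm_command(
  steps=[
    [[-0.3,-0.8,-1],0],
    [[-0.3,-0.8,-1],0],
    [[-0.3,-0.5,-1],0],
    [[-0.3,0,-1],0],
    [[-0.3,0,-1],0],
    [[-0.3,0,-1],0],
    [[-0.3,0,-1],0],
    [[-0.3,0,-1],0],
    [[0,0,-0.5],0],
    [[0,0,0],0],
  ],
)

```text
t: 21.65
ee_pos: [0.5566, -0.3526, 0.2289]
ee_rot: [-1.562, 0.009, 0.123]
wrist_force: [0.0, -0.7, 0.1]
finger_gap: 0.427
```

```bash
python3 look.py 7 | head -1; python3 - <<'E'
from station import *
import cv2
f=grab_frame("side"); cv2.imwrite("pics/s7.png",f["image"])
E
```

```text
t 21.65 [ 0.5566 -0.3526  0.2289] [-1.5624  0.0088  0.123 ] 0.42689778036937404 [ 0.0278 -0.7289  0.0517]
```

View pics/t7.png

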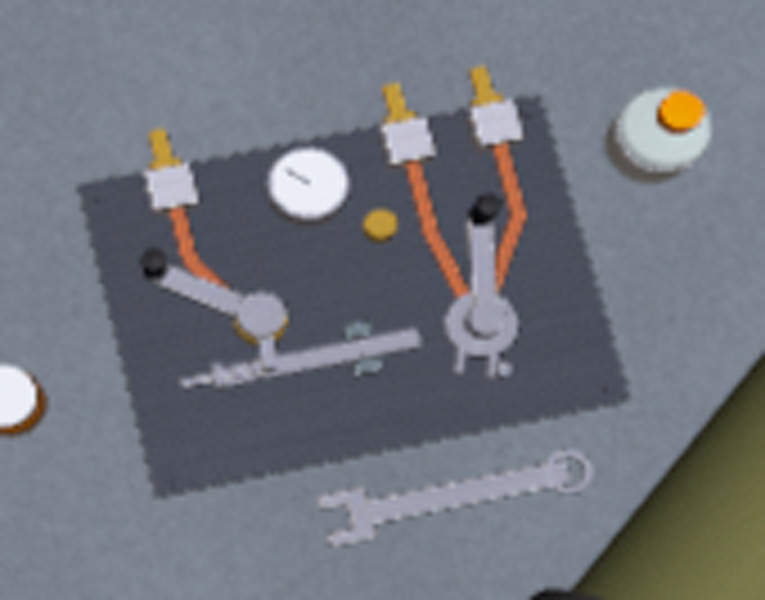

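View pics/s7.png

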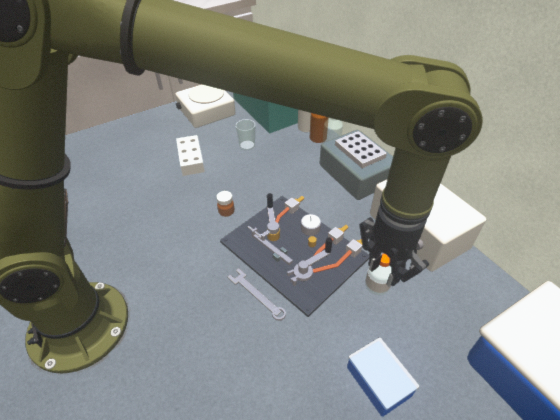

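```bash
python3 - <<'E'
from h import *
for n,uv,pv,d0,sg in(("sel",(486,206),(.512,-.159),-80,1),("iso",(153,262),(.514,-.0133),110,-1)):
    p=atz(TOP,tc(*uv),.095); d=p[:2]-np.array(pv); print(n,p[:2],np.hypot(*d),sg*(np.arctan2(d[1],d[0])-np.radians(d0+13.65)))
for n,uv,z in (("fitting",(381,224),.034),("jar",(10,396),.062)): print(n,atz(TOP,tc(*uv),z))
from station import *
s=state(); print(s["wrist_force"],max(abs(x) for x in s["dq"]))
close_job()
E
```

```text
sel [ 0.58662737 -0.15228188] 0.0749291533475688 1.247806182825319
iso [0.54308816 0.0554021 ] 0.07460629890620737 0.9878140689326196
fitting [ 0.58570849 -0.09150655  0.034     ]
jar [0.45140168 0.14432253 0.062     ]
[-1.0072443   0.00987842 -0.57555685] 0.010275343327530854
the job is handed in; nothing more can be done
```

The changeover is done and the job is handed in, at about 22 s of the 69 s allowed. I kept the jaws loosely open round each post and pushed with one pad.

- **Isolator:** It took about 2.5 N to move freely and 4–6 N once it was pushing the bolt. It then met a firm wall, with the force rising to 10.5 N at the grip and no further motion. I let it go there, at about 1.0 rad.
- **Selector:** It swung past the bolt at 1–3 N without catching and stopped dead against its pin. I pressed to about 6 N at the grip to confirm, then let go.

**Last checks:**
- **Pictures:** The final top picture shows the bolt nose clear of the fork and one horn against the stop pin. The isolator is still over, and the jar, fitting, reagent bottle and wrench look to be where they started. The rest I saw only in the side view and did not measure.
- **Angles:** The picture gives the selector as 1.25 rad and the isolator as 0.99 rad. The tool positions gave about 1.20 and 1.04 rad. They differ by about 0.05 rad, which fits the 2 mm calibration, and all are well past the limits.
- **Arm:** It stands clear and at rest above the bench, with the wrist force near zero (about 1 N of reading noise).

I read forces only at the end of each short call, so brief peaks between readings were not seen. The hand-in reports no verdict.

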